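Line up the sample jars on the tray and hold it out for hand-over

ROBOT

A 6-joint arm with a two-finger parallel gripper is mounted at the origin on the work surface. World frame = base frame: x ahead of the robot, y to its left, z up, the work surface at z = 0. Lengths are in m, angles in rad, forces in N, time in s.
With the tool pointing down it reaches from about 0.375 to 0.9 m from the base axis. Payload 3.1 kg.
Tool frame: the origin (TCP) lies at the very end of the fingers, on their centre line; the grasp point (between the pads) lies 19 mm behind it (manip.tcp_to_grasp is the distance from the TCP to the grasp point, in m); z points along the fingers, y is the line along which they close (so a half turn about z gives the same grasp; the last joint's range is limited). The gripper opens to 85 mm and grips with 20 to 120 N. Pads are 22 mm wide; open, the fingers measure 114 mm over their backs; the gripper's body (76 mm by 85 mm) begins 54 mm behind the grasp point. The pads swing forward as they close: fully open they stand 13 mm farther back than shut.
Start: joints at [1.121, 0.527, 1.433, -0, 1.181, -0.178], TCP at [0.168, 0.602, 0.231] pointing down, gripper open.
Joint ranges: [-3.08, 3.08], [-0.75, 2.2], [0.22, 2.44], [-1.43, 4.57], [0, 2.65], [-2.85, 2.85]. Speed limits (rad/s): [2.79, 2.79, 3.14, 3.14, 3.14, 3.14].

INTERFACE

Orientations are given as a unit quaternion [x, y, z, w].
In Python, from station import manip gives the robot as it stands. The module is installed in compiled form; this text tells all that it offers.
- The arm moves only by the tool step_arm, never from a script. Its argument "commands" is one flat list of numbers, 6 for each row, row after row: the shift along the tool's x, y, z in m, then the turn, a rotation vector about the tool's x, y, z in degrees. A call has exactly 10 rows; each row is the pose to reach, as a shift and turn from the pose commanded when the call began, along the tool's axes at that moment; what a row does not reach only later rows make up. A row lasts 1/10 s, in which the tool goes at most 50 mm and 8.59 degrees, less where a joint would pass 70% of its speed; a pose out of reach is approached as far as the arm can. A call with a gripper value outside its range is refused whole. "jaw" is the opening in per cent of the stroke, from 0 (shut) to 100 (fully open), set as the call begins (left out, the last holds). The fingers move at their own pace and stop on an object; "grip_force" is the grip in N (left out, the last holds). Time passes only in rows, so rows that repeat a pose let the fingers close, or fill a call up. It gives the time, the measured TCP pose, the force, the opening and the grip force at its end, in the units of the state.
- manip.sense(): the state, without advancing time (a new reading comes with each control period).
- manip.snapshot(name): name is "scene" or "side" or "wrist"; returns a dict with "pixels" (420x560x3 uint8, blue, green, red), "fx", "fy", "cx", "cy" (pixels), "R" (3x3) and "t" (3): a world point X has camera coordinates R X + t; the wrist camera has in their place "mount" (4x4, takes a point from camera to tool coordinates, whose origin is the TCP and whose axes are the flange's). Camera axes: x right, y down, z forward; pixel columns grow to the right and rows downward; lengths in m; the calibration is good to about 2 mm. A picture is of the moment at which its call begins: read the wrist's pose just before it. There is no depth.
- manip.sign_off(): hands the job in; it is judged then, once.
The state is a dict: "t": time; "q": joint angles; "qd": joint speeds; "tau": joint torques, N m; "tcp_pos": TCP position; "tool_rot": TCP orientation; "force": force on the tool from outside, world axes, zero at the start; "ft_torque": the same for the moment, N m; "finger_gap": opening from 0.0 (shut) to 1.0 (fully open); "gripper_force": force on a finger pad.
Only numpy, scipy, OpenCV 4.12 (cv2) and the standard library are available. Lean on these libraries where they do the work, as an engineer would, in place of code of your own. Each camera call takes 0.05 s, during which the arm holds its last target. There are 200 camera calls.

TASK

On the white sample tray, slide the two loose amber jars in behind the first one, so that all three stand upright in single file, fully between the guide rails; do not lift them off the tray. Then pick the tray up by its blue handle, carry it without letting the steel ball roll out of its shallow pocket, and finish while still holding it, still and level, about 15 cm above the centre of the green hand-over mat. Leave everything else on the bench where it stands.

Things in the scene. Friction and masses are not known exactly. Their poses are not given: they have to be found in the camera images.
- tray: white tray, loose, about 0.5 kg, 230 mm (its x) by 180 mm (its y), flat deck 6 mm thick with an edge lip up to 14 mm. Origin at the centre of its underside, z up. The rails' lane runs along its +x at y = +55 mm; the open deck for loose jars is at its -x end. Loaded, it balances within about 10 mm of the handle. It stands to the left or right of the robot with its +x pointing roughly away from the robot (within 0.35 rad).
- handle (a point): middle of the tray's blue grip, at tray (20, 0, 77) mm: a flat upright rib 16 mm thick (along the tray's y), 44 mm long (along its x); the blue part spans 62 to 92 mm above the tray's underside, its top being the highest point of the tray. Below it a white rib of equal thickness. Axes as the tray's.
- lane_mouth (a point): start of the lane, on the deck in the middle between the two aluminium rails, at tray (-10, 55, 6) mm. Rails stand 14 mm above the deck, are 5 mm thick, with inner faces 42 mm apart; before the mouth they flare outward for another 24 mm, at about 0.44 rad; they are slick, so a jar slips along them. Axes as the tray's.
- lane_end (a point): closed end of the lane, on the deck at the stop's inner face, at tray (109, 55, 6) mm. The lane is 119 mm long from mouth to stop, room for three jars in file with 11 mm to spare. Axes as the tray's.
- pocket (a point): where the ball's centre sits when in the middle of its pocket, at tray (60, -45, 18.5) mm. The pocket is the flat deck inside an orange ring, 44 mm inside and 52 mm outside diameter, only 2 mm high. Tray tilts beyond about 0.5 rad, or jerks, let the ball out.
- ball_center (a point): centre of the loose steel ball, 25 mm across, 64 g, that rests in the pocket
- jar_a: amber glass sample jar with a black cap, a cylinder 36 mm across and 44 mm high, about 60 g; pushed near its cap or under a sloping finger it may tip, pushed low it slides. Origin at the centre of its underside, z up. Starts on the open deck, in front of the lane mouth.
- jar_b: amber glass sample jar with a black cap, a cylinder 36 mm across and 44 mm high, about 60 g; pushed near its cap or under a sloping finger it may tip, pushed low it slides. Origin at the centre of its underside, z up. Starts on the open deck, on the tray's -y half.
- jar_c: amber glass sample jar with a black cap, a cylinder 36 mm across and 44 mm high, about 60 g; pushed near its cap or under a sloping finger it may tip, pushed low it slides. Origin at the centre of its underside, z up. Already stands in the lane against or nearly against its closed end.
- mat: green hand-over mat, fixed flat on the bench, 260 by 200 mm, 2 mm thick. Origin at its centre, underside.
- wrench: bystander, leave it: steel wrench 140 mm long, lying flat between tray and mat. Origin near its middle
- vial: bystander, leave it: small jar with red cap, 40 mm across, 75 mm high. Origin at centre of underside
- tip_box: bystander, leave it: blue box with clear lid, 85 x 120 x 63 mm. Origin at centre of underside
- beaker: bystander, leave it: open glass beaker 70 mm across, 90 mm high. Origin at centre of underside
- eluent: bystander, leave it: brown eluent bottle with black cap, 86 mm across, 190 mm high. Origin at centre of underside
- wash: bystander, leave it: white bottle with blue cap, 60 mm across, 150 mm high. Origin at centre of underside
- tape: bystander, leave it: roll of yellow tape lying flat, 80 mm across, 19 mm high. Origin at centre of underside
Mind the look-alikes: they are no part of the job. What is shaped like the jar_b but pink or purple is not meant.

How it is judged:
By the outcome, as a careful person would: the job done as asked, in the order asked, and still so for the second after the job is handed in, while the arm keeps its last pose, push and grip.
It also fails if it takes over 72 s, if anything falls off the work surface, if the arm or the gripper's body presses on something with over 40 N, if the wrist force passes 120 N, or if a joint passes its speed limit or range.

## Working session

There is one attempt and no reset: what is moved stays moved. The work goes in short steps, Python scripts to look and compute and a tool call to move; the robot and the scene stay as the last step left them, time stands still between calls to the robot, and variables do not carry over. Pictures are saved under pics/ and viewed, at most 13 in all, crops included, and the job is handed in when it is done.

Besides the shell and the picture viewer there is one more tool, called by a JSON object that holds its "api" and its "payload", one argument or row to a line. step_arm: Moves the arm, as the interface text tells. Its arguments: {"type":"object","properties":{"commands":{"type":"array","items":{"type":"number"}},"jaw":{"type":"number"},"grip_force":{"type":"number"}},"required":["commands"]}

```bash
mkdir -p pics
cat > h.py <<'E'
import numpy as np, cv2
from station import manip
from scipy.spatial.transform import Rotation as Ro
def snap(n,f=None):
    s=manip.sense(); d=manip.snapshot(n)
    if n=="wrist":
        T=np.eye(4);T[:3,:3]=Ro.from_quat(s["tool_rot"]).as_matrix();T[:3,3]=s["tcp_pos"]
        M=np.linalg.inv(T@np.array(d["mount"]));d["R"]=M[:3,:3];d["t"]=M[:3,3]
    if f: cv2.imwrite("pics/"+f,np.array(d["pixels"]))
    d["R"]=np.array(d["R"]);d["t"]=np.array(d["t"]).ravel();return d
def proj(d,X):
    c=np.atleast_2d(X)@d["R"].T+d["t"];return np.c_[d["fx"]*c[:,0]/c[:,2]+d["cx"],d["fy"]*c[:,1]/c[:,2]+d["cy"]]
def ray(d,u,v,z):
    r=d["R"].T@np.array([(u-d["cx"])/d["fx"],(v-d["cy"])/d["fy"],1]);o=-d["R"].T@d["t"];return o+r*(z-o[2])/r[2]
E
python3 - <<'E'
from h import *
a=snap("scene");b=snap("wrist")
cv2.imwrite("pics/sc.png",np.array(a["pixels"]));cv2.imwrite("pics/wr.png",np.array(b["pixels"]))
s=manip.sense();print({k:np.round(v,3) for k,v in s.items()})
print(Ro.from_quat(s["tool_rot"]).as_matrix().round(3)); print(-a["R"].T@a["t"],np.array(b["mount"]).round(3))
E
```

```text
{'t': np.float64(0.1), 'q': array([ 1.121,  0.528,  1.434,  0.   ,  1.181, -0.178]), 'qd': array([-0.   , -0.001, -0.003, -0.003,  0.002,  0.003]), 'tau': array([-0.0000e+00, -4.4330e+01, -1.7859e+01, -0.0000e+00,  4.0000e-03,
        0.0000e+00]), 'tcp_pos': array([0.167, 0.601, 0.23 ]), 'tool_rot': array([ 0.135,  0.991, -0.001, -0.   ]), 'force': array([-0.081,  0.8  , -0.066]), 'ft_torque': array([-0.044, -0.004,  0.024]), 'gripper_force': np.float64(0.0), 'finger_gap': np.float64(1.001)}
[[-0.963  0.268 -0.001]
 [ 0.268  0.963 -0.002]
 [ 0.    -0.002 -1.   ]]
[1.07233756 0.75584411 1.39530099] [[-0.    -0.953 -0.302  0.077]
 [ 1.    -0.    -0.     0.001]
 [-0.    -0.302  0.953 -0.143]
 [ 0.     0.     0.     1.   ]]
```

View pics/sc.png

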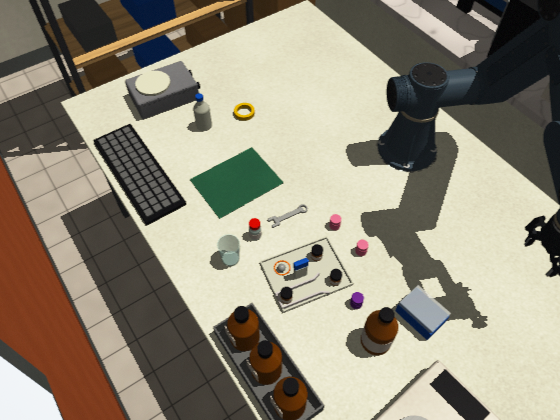

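View pics/wr.png

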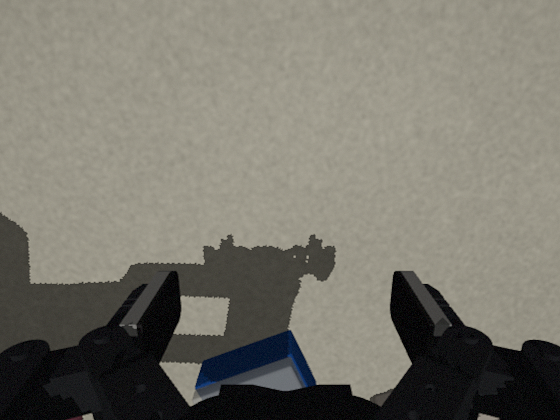

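The scene view shows the tray around (307,275). Jars with amber bodies and black caps are at (317,251) (b), (336,275) (a, before the lane) and (286,294) (c, in the lane). The look-alikes are pink at (336,222) and (362,247), and purple at (357,300). The blue handle is at (301,264), the mat at (237,182) and the wrench at (288,215). I'll check the choice in one close crop.

Run:
```python
from h import *
a=snap("scene");im=np.array(a["pixels"])
cv2.imwrite("pics/crop.png",cv2.resize(im[200:320,220:380],None,fx=5,fy=5,interpolation=cv2.INTER_CUBIC))
for n,u,v,z in [("b",317,248,.05),("a",336,272,.05),("c",286,292,.05),("handle",301,262,.09),("ball",283,267,.0185),("m",191,182,0),("m",253,149,0),("m",283,182,0),("m",221,216,0),("wr",288,215,0),("vial",255,224,.075),("beak",229,245,.09),("eluent",386,315,.19),("pink",336,219,.05),("pink",362,244,.05),("purp",357,297,.05)]:
    print(n,ray(a,u,v,z).round(3))
```

```text
b [0.534 0.172 0.05 ]
a [0.537 0.269 0.05 ]
c [0.695 0.239 0.05 ]
handle [0.616 0.201 0.09 ]
ball [0.647 0.154 0.018]
m [ 0.715 -0.307  0.   ]
m [ 0.457 -0.312 -0.   ]
m [ 0.453 -0.127 -0.   ]
m [ 0.702 -0.126  0.   ]
wr [ 0.518 -0.004 -0.   ]
vial [0.651 0.007 0.075]
beak [0.759 0.034 0.09 ]
eluent [0.564 0.486 0.19 ]
pink [0.421 0.121 0.05 ]
pink [0.412 0.238 0.05 ]
purp [0.537 0.366 0.05 ]
```

View pics/crop.png

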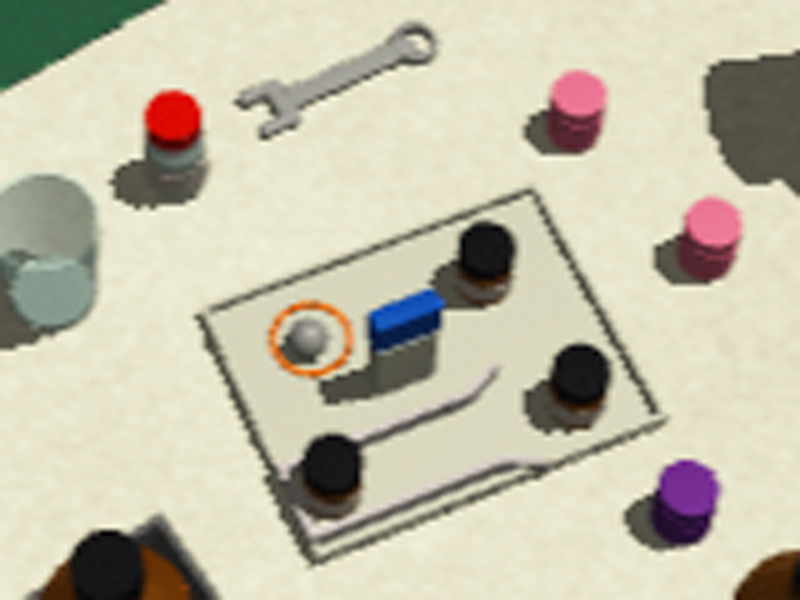

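The crop confirms the choice: three jars with black caps on the tray, b at crop (485,260), a at (580,385) and c at (332,475), with pink and purple jars off the tray. I'll fit the tray's pose from its lip corners.

```bash
cat >> h.py <<'E'
def tr(p,x,y,z=0):
    c,s=np.cos(p[2]),np.sin(p[2]);return np.array([p[0]+c*x-s*y,p[1]+s*x+c*y,z])
def inv(p,X):
    c,s=np.cos(p[2]),np.sin(p[2]);dx,dy=X[0]-p[0],X[1]-p[1];return np.array([c*dx+s*dy,-s*dx+c*dy])
def togo(X,yaw):
    "shift in tool axes and turn (deg about tool z) to TCP X, tool y at yaw of tray y"
    s=manip.sense();R=Ro.from_quat(s["tool_rot"]);G=Ro.from_matrix(np.array([[-np.cos(yaw),-np.sin(yaw),0],[-np.sin(yaw),np.cos(yaw),0],[0,0,-1]]).T.T)
    return (R.inv().apply(X-np.array(s["tcp_pos"]))).round(4),(R.inv()*G).as_rotvec(degrees=True).round(2)
E
python3 - <<'E'
from h import *
from scipy.optimize import least_squares
a=snap("scene")
px=np.array([(532,190),(203,315),(313,560),(663,420)])/5+[220,200]-.4
px=np.r_[px,[[ (316-220)*0+ (310/5+220), 340/5+200]]]
L=[(-.115,-.09,.014),(.115,-.09,.014),(.115,.09,.014),(-.115,.09,.014)]
f=lambda p:(proj(a,np.array([tr(p,*l) for l in L]))-px[:4]).ravel()
r=least_squares(f,[.6,.21,0]);p=r.x;print(p.round(4),r.fun.round(1))
for n,u,v in [("b",317,249.5),("a",336,273.5),("c",286.2,292)]:
    print(n,(inv(p,ray(a,u,v,.05))*1000).round(), ray(a,u,v,.05).round(3))
print("handle",inv(p,ray(a,301,262.3,.092)).round(3))
np.save("p.npy",p)
b=inv(p,ray(a,317,249.5,.05))
print(togo(tr(p,b[0],b[1],.2),p[2]))
E
```

```text
[ 0.6008  0.206  -0.1959] [ 0.3 -0.9 -1.2 -0.7  0.1  0.9  0.8  0.5]
b [-57. -41.] [0.537 0.176 0.05 ]
a [-73.  54.] [0.54  0.273 0.05 ]
c [86. 51.] [0.695 0.239 0.05 ]
handle [ 0.017 -0.   ]
(array([-0.4703, -0.3104,  0.031 ]), array([-0.08, -0.02, -4.35]))
```

{"api": "step_arm", "payload": {
  "commands": [-0.03,-0.015,0,0,0,-0.4,-0.08,-0.04,0,0,0,-0.8,-0.125,-0.065,0,0,0,-1.3,-0.17,-0.085,0,0,0,-1.7,-0.215,-0.11,0,0,0,-2.2,-0.26,-0.13,0,0,0,-2.6,-0.305,-0.155,0,0,0,-3,-0.35,-0.18,0,0,0,-3.5,-0.395,-0.2,0,0,0,-4,-0.43,-0.22,0,0,0,-4.35],
  "jaw": 75,
  "grip_force": 20
}}

```text
t: 1.2
tcp_pos: [0.5244, 0.2732, 0.2313]
tool_rot: [0.098, 0.995, 0.0, 0.0]
force: [-0.3, 1.7, -0.8]
finger_gap: 0.747
gripper_force: 0.0
```

Run:
```python
from h import *
p=np.load("p.npy");b=snap("wrist","w1.png")
s=manip.sense();print(s["t"],s["tcp_pos"])
for n,x,y,z in [("c1",-.115,-.09,.014),("c4",-.115,.09,.014),("mouthR",-.01,.055,.006),("hand",.02,0,.092),("a",-.073,.055,.05),("b",-.057,-.041,.05)]: print(n,proj(b,tr(p,x,y,z)).round())
print(togo(tr(p,-.073,.055,.2),p[2]))
```

```text
1.25 [0.531433   0.26746662 0.23148377]
c1 [[142. 143.]]
c4 [[324. 143.]]
mouthR [[288. 239.]]
hand [[227. 307.]]
a [[289. 194.]]
b [[187. 211.]]
(array([-0.0067,  0.0083,  0.0315]), array([-0.12,  0.47, -0.27]))
```

View pics/w1.png

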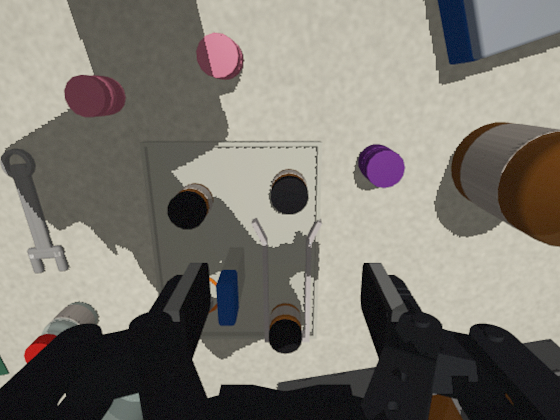

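Run:
```python
from h import *
p=np.load("p.npy");b=snap("wrist")
s=manip.sense();R=Ro.from_quat(s["tool_rot"])
for z in (.01,0,-.01,-.02):
  print(z,[proj(b,R.apply([x,y,z])+s["tcp_pos"]).round().tolist() for x in(.011,-.011) for y in (-.032,.032)])
print("end",proj(b,tr(p,.109,.055,.006)).round(),"c",proj(b,tr(p,.09,.055,.05)).round(),"rails",[proj(b,tr(p,x,y,.02)).round().tolist() for x in(-.01,.1) for y in (.034,.076)])
print(togo(tr(p,-.073,.055,.1),p[2]))
```

```text
0.01 [[[218.0, 234.0]], [[359.0, 235.0]], [[221.0, 277.0]], [[356.0, 278.0]]]
0 [[[214.0, 243.0]], [[363.0, 243.0]], [[217.0, 288.0]], [[360.0, 289.0]]]
-0.01 [[[209.0, 253.0]], [[368.0, 254.0]], [[213.0, 301.0]], [[365.0, 301.0]]]
-0.02 [[[204.0, 265.0]], [[374.0, 265.0]], [[208.0, 315.0]], [[370.0, 315.0]]]
end [[293. 323.]] c [[293. 333.]] rails [[[273.0, 235.0]], [[313.0, 235.0]], [[275.0, 324.0]], [[311.0, 323.0]]]
(array([-0.01  ,  0.0062,  0.1314]), array([-0.01,  0.24, -0.39]))
```

{"api": "step_arm", "payload": {
  "commands": [-0.005,0.003,0.02,0,0,0,-0.01,0.006,0.055,0,0.1,-0.2,-0.01,0.006,0.09,0,0.2,-0.4,-0.01,0.006,0.125,0,0.2,-0.4,-0.01,0.006,0.155,0,0.2,-0.4,-0.01,0.006,0.18,0,0.2,-0.4,-0.01,0.006,0.2,0,0.2,-0.4,-0.01,0.006,0.211,0,0.2,-0.4,-0.01,0.006,0.211,0,0.2,-0.4,-0.01,0.006,0.211,0,0.2,-0.4]
}}

```text
t: 2.3
tcp_pos: [0.5341, 0.279, 0.0208]
tool_rot: [0.094, 0.996, 0.0, -0.001]
force: [0.2, 0.2, 0.1]
finger_gap: 0.747
gripper_force: 0.0
```

Run:
```python
from h import *
p=np.load("p.npy");s=manip.sense();print(s["tcp_pos"],inv(p,s["tcp_pos"]),s["force"])
print(togo(tr(p,-.073,.055,.02),p[2]))
```

```text
[0.53413937 0.27898398 0.02079971] [-0.07962791  0.05865257] [0.20727302 0.19348441 0.14400056]
(array([-0.0066, -0.0037,  0.0008]), array([ 0.02, -0.16,  0.41]))
```

{"api": "step_arm", "payload": {
  "commands": [-0.003,-0.002,0,0,0,0.2,-0.006,-0.004,0.001,0,0,0.4,-0.006,-0.004,0.001,0,0,0.4,-0.006,-0.004,0.001,0,0,0.4,-0.006,-0.004,0.001,0,0,0.4,-0.006,-0.004,0.001,0,0,0.4,-0.006,-0.004,0.001,0,0,0.4,-0.006,-0.004,0.001,0,0,0.4,-0.006,-0.004,0.001,0,0,0.4,-0.006,-0.004,0.001,0,0,0.4]
}}

```text
t: 3.3
tcp_pos: [0.539, 0.2736, 0.0193]
tool_rot: [0.098, 0.995, 0.0, -0.002]
force: [0.9, -1.0, -0.3]
finger_gap: 0.752
gripper_force: 0.0
```

{"api": "step_arm", "payload": {
  "commands": [0,0,0,0,0,0,0,0,0,0,0,0,0,0,0,0,0,0,0,0,0,0,0,0,0,0,0,0,0,0,0,0,0,0,0,0,0,0,0,0,0,0,0,0,0,0,0,0,0,0,0,0,0,0,0,0,0,0,0,0],
  "jaw": 20,
  "grip_force": 20
}}

```text
t: 4.3
tcp_pos: [0.5391, 0.2735, 0.0194]
tool_rot: [0.098, 0.995, 0.0, -0.002]
force: [-0.9, -0.4, 2.0]
finger_gap: 0.413
gripper_force: 20.2
```

Run:
```python
from h import *
p=np.load("p.npy");s=manip.sense();print(s["tcp_pos"],inv(p,s["tcp_pos"]),s["force"])
b=snap("wrist","w2.png")
print("lane pts",[proj(b,tr(p,x,y,.02)).round().tolist() for x in(-.01,-.034) for y in (.034,.076)], proj(b,tr(p,-.115,.09,.014)),proj(b,tr(p,-.115,-.09,.014)))
```

```text
[0.53908281 0.27354079 0.01937681] [-0.07371972  0.05427545] [-0.86704617 -0.35728535  2.04715813]
lane pts [[[243.0, 391.0]], [[328.0, 391.0]], [[241.0, 350.0]], [[330.0, 350.0]]] [[368.68926771 179.64088205]] [[-59.39914156 179.68497952]]
```

View pics/w2.png

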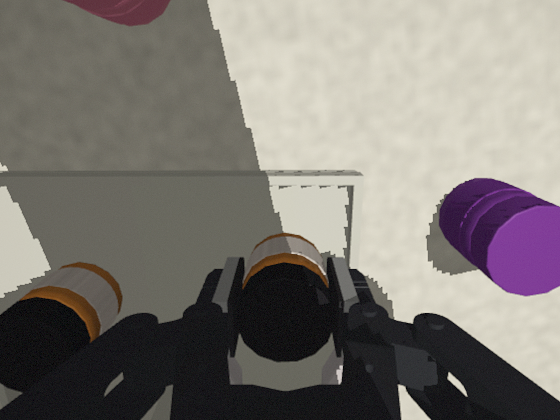

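{"api": "step_arm", "payload": {
  "commands": [-0.006,0,0,0,0,0,-0.016,0,0,0,0,0,-0.028,0,0,0,0,0,-0.042,0,0,0,0,0,-0.056,0,0,0,0,0,-0.07,0,0,0,0,0,-0.084,0,0,0,0,0,-0.098,0,0,0,0,0,-0.11,0,0,0,0,0,-0.114,0,0,0,0,0]
}}

```text
t: 5.35
tcp_pos: [0.6472, 0.2519, 0.0194]
tool_rot: [0.099, 0.995, 0.0, -0.006]
force: [-13.8, 3.0, 13.7]
finger_gap: 0.417
gripper_force: 20.7
```

{"api": "step_arm", "payload": {
  "commands": [-0.002,0,0,0,0,0,-0.004,0,0,0,0,0,-0.006,0,0,0,0,0,-0.008,0,0,0,0,0,-0.01,0,0,0,0,0,-0.01,0,0,0,0,0,-0.01,0,0,0,0,0,-0.01,0,0,0,0,0,-0.01,0,0,0,0,0,-0.01,0,0,0,0,0]
}}

```text
t: 6.35
tcp_pos: [0.6558, 0.2503, 0.0194]
tool_rot: [0.099, 0.995, -0.0, -0.007]
force: [-11.2, 1.7, 11.5]
finger_gap: 0.41
gripper_force: 20.9
```

Run:
```python
from h import *
p=np.load("p.npy");s=manip.sense();print(s["tcp_pos"],inv(p,s["tcp_pos"]),s["force"],s["ft_torque"])
b=snap("wrist","w3.png")
```

```text
[0.65575989 0.25034101 0.01944726] [0.04524149 0.05422494] [-11.23370706   1.68805299  11.53729786] [ 0.12342764  1.07767676 -0.40915003]
```

View pics/w3.png

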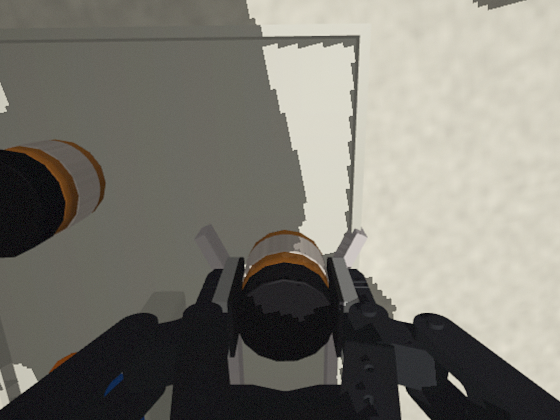

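Run:
```python
from h import *
p=np.load("p.npy");s=manip.sense()
b=snap("wrist");a=snap("scene","sc2.png")
print("corner pred",proj(b,tr(p,-.115,.09,.014)),"flare tips",[proj(b,tr(p,-.034,y,.02)).round().tolist() for y in(.024,.086)])
im=np.array(a["pixels"]);cv2.imwrite("pics/crop2.png",cv2.resize(im[200:320,220:380],None,fx=5,fy=5,interpolation=cv2.INTER_CUBIC))
X=ray(b,360,37,.014);print(X,inv(p,X))
for z in (.0,-.005,-.01,-.015): print(z,[proj(b,Ro.from_quat(s["tool_rot"]).apply([x,.018,z])+s["tcp_pos"]).round().tolist() for x in (.011,-.011)])
```

```text
corner pred [[ 392.06788543 -176.57920624]] flare tips [[[203.0, 84.0]], [[368.0, 84.0]]]
[0.5669482  0.29753224 0.014     ] [-0.05105587  0.08323092]
0.0 [[[326.0, 251.0]], [[324.0, 296.0]]]
-0.005 [[[327.0, 256.0]], [[325.0, 302.0]]]
-0.01 [[[328.0, 262.0]], [[326.0, 309.0]]]
-0.015 [[[330.0, 267.0]], [[328.0, 316.0]]]
```

View pics/crop2.png

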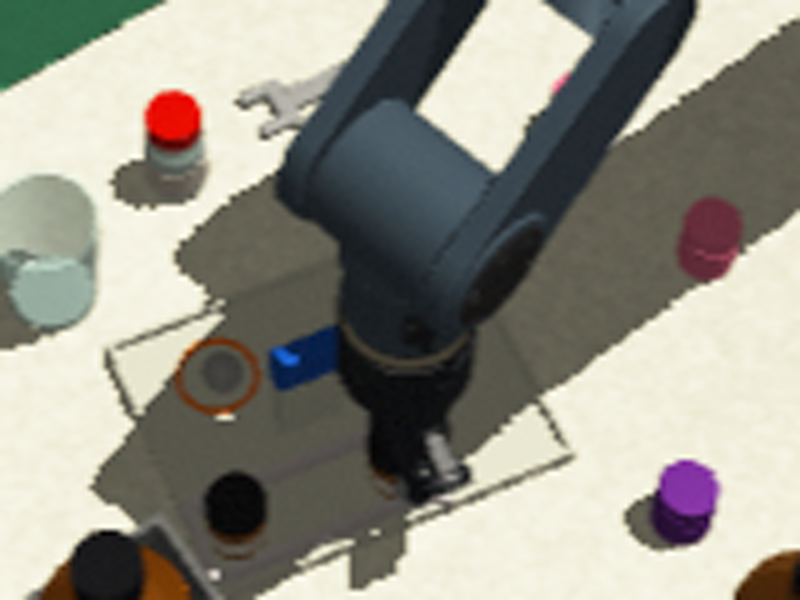

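The tray was pushed about 65 mm along its +x. The corner now shows at wrist (360,37) and the ball is still in its pocket at crop (222,370). Jar a is at the mouth, and the gripper's links seem to have caught the handle's rear end. I'll back off, release, and push with closed fingers from behind instead.

{"api": "step_arm", "payload": {
  "commands": [0.002,0,-0.0005,0,0,0,0.005,0,-0.001,0,0,0,0.008,0,-0.001,0,0,0,0.011,0,-0.001,0,0,0,0.014,0,-0.001,0,0,0,0.016,0,-0.001,0,0,0,0.016,0,-0.001,0,0,0,0.016,0,-0.001,0,0,0,0.016,0,-0.001,0,0,0,0.016,0,-0.001,0,0,0]
}}

```text
t: 7.5
tcp_pos: [0.6451, 0.2525, 0.0199]
tool_rot: [0.098, 0.995, 0.0, -0.002]
force: [0.1, -0.2, -0.9]
finger_gap: 0.415
gripper_force: 20.3
```

{"api": "step_arm", "payload": {
  "commands": [0,0,0,0,0,0,0,0,0,0,0,0,0,0,0,0,0,0,0,0,0,0,0,0,0.005,0,0,0,0,0,0.015,0,0,0,0,0,0.027,0,0,0,0,0,0.04,0,0,0,0,0,0.05,0,0,0,0,0,0.055,0,0,0,0,0],
  "jaw": 62
}}

```text
t: 8.5
tcp_pos: [0.5889, 0.2636, 0.02]
tool_rot: [0.097, 0.995, -0.0, -0.003]
force: [0.3, 0.5, 0.1]
finger_gap: 0.621
gripper_force: 0.0
```

Run:
```python
from h import *
s=manip.sense();print(s["t"],s["tcp_pos"],s["tool_rot"],s["force"],s["ft_torque"])
b=snap("wrist","w4.png")
```

```text
8.5 [0.58894063 0.26363416 0.020039  ] [ 9.73158006e-02  9.95250159e-01 -1.09779200e-04 -2.59690131e-03] [0.3106898  0.54708214 0.14272719] [ 0.03295491  0.0069025  -0.00695587]
```

View pics/w4.png

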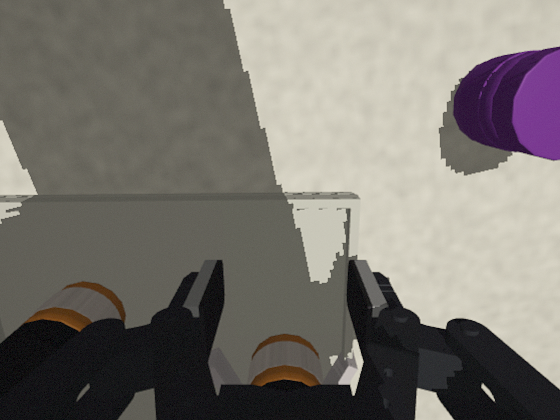

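Run:
```python
from h import *
p=np.load("p.npy");b=snap("wrist")
def cam(tcp,q):
    T=np.eye(4);T[:3,:3]=Ro.from_quat(q).as_matrix();T[:3,3]=tcp
    M=np.linalg.inv(T@np.array(b["mount"]));d=dict(b);d["R"]=M[:3,:3];d["t"]=M[:3,3];return d
s=manip.sense()
w2=cam([0.53908,0.27354,.01938],[0.098,0.9952,0,-.002])
c2=ray(w2,363,173,.014);c4=ray(b,358,196,.014);print(c2,inv(p,c2),c4,c4-c2)
# edge yaw: back edge points
for d,P in ((w2,((10,172),(355,173))),(b,((30,197),(350,195)))):
    A=[ray(d,*q,.014) for q in P];v=A[1]-A[0];print("edge yaw",np.arctan2(-v[0],v[1]))
q=p.copy();q[:2]+=(c4-c2)[:2];np.save("q.npy",q)
print("tcp in q",inv(q,s["tcp_pos"]), "flare tip pred",[proj(b,tr(q,-.034,y,.02)).round().tolist() for y in(.024,.086)])
for u,v in ((285,335),): 
    X=ray(b,u,v,.036);print("a rear top amber",inv(q,X))
a=snap("scene");print("scene c cap",inv(q,ray(a,235/5+220,500/5+200,.05)),"ball",inv(q,ray(a,221/5+220,372/5+200,.0185)), "a moved? crate")
```

```text
[0.50226432 0.31466004 0.014     ] [-0.11783625  0.08744358] [0.56155517 0.30146902 0.014     ] [ 0.05929085 -0.01319102  0.        ]
edge yaw -0.19923608725853317
edge yaw -0.18819346464960485
tcp in q [-0.08272807  0.05580055] flare tip pred [[[218.0, 367.0]], [[347.0, 367.0]]]
a rear top amber [-0.06416958  0.05623734]
scene c cap [0.08553361 0.05369479] ball [ 0.05659874 -0.04027855] a moved? crate
```

{"api": "step_arm", "payload": {
  "commands": [0,0.001,0,0,-0.3,0,0,0.0015,0.001,0,-0.8,0,0,0.0015,0.002,0,-1.2,0,0,0.0015,0.002,0,-1.5,0,0,0.0015,0.002,0,-1.5,0,0,0.0015,0.002,0,-1.5,0,0,0.0015,0.002,0,-1.5,0,0,0.0015,0.002,0,-1.5,0,0,0.0015,0.002,0,-1.5,0,0,0.0015,0.002,0,-1.5,0],
  "jaw": 0
}}

```text
t: 9.65
tcp_pos: [0.5913, 0.2647, 0.0181]
tool_rot: [0.098, 0.995, -0.001, 0.011]
force: [-0.1, 0.3, 0.6]
finger_gap: -0.002
gripper_force: 0.0
```

Run:
```python
from h import *
q=np.load("q.npy");q[:2]=tr(q,-.003,.001)[:2];np.save("q.npy",q)
s=manip.sense();print(inv(q,s["tcp_pos"]),s["tcp_pos"],s["finger_gap"]);R=Ro.from_quat(s["tool_rot"]);print(R.as_matrix()[:,2])
print(togo(tr(q,-.02,.0565,.018),q[2]))
```

```text
[-0.07848242  0.05617669] [0.59132395 0.26470619 0.0181019 ] -0.002300871609757686
[ 0.02226594 -0.00443822 -0.99974223]
(array([-0.0585,  0.0003,  0.0014]), array([-0. ,  1.3, -0. ]))
```

{"api": "step_arm", "payload": {
  "commands": [-0.006,0,0.0001,0,0,0,-0.014,0,0.0003,0,0,0,-0.021,0,0.0005,0,0,0,-0.028,0,0.0007,0,0,0,-0.035,0,0.0008,0,0,0,-0.042,0,0.001,0,0,0,-0.048,0,0.0011,0,0,0,-0.054,0,0.0013,0,0,0,-0.058,0,0.0014,0,0,0,-0.058,0,0.0014,0,0,0]
}}

```text
t: 10.65
tcp_pos: [0.6491, 0.2532, 0.018]
tool_rot: [0.098, 0.995, -0.001, 0.012]
force: [1.0, 0.4, 0.1]
finger_gap: -0.001
gripper_force: 0.0
```

Run:
```python
from h import *
q=np.load("q.npy")
s=manip.sense();print(inv(q,s["tcp_pos"]),s["tcp_pos"],s["force"],s["ft_torque"])
b=snap("wrist","w5.png");im=np.array(b["pixels"]).astype(int)
# check back edge row of tray against prediction
print("pred corner",proj(b,tr(q,-.115,.087,.014)))
col=im[:,300:345].mean((1,2));print(np.argsort(-np.abs(np.diff(col)))[:6])
```

```text
[-0.01958657  0.05615563] [0.64908974 0.25322421 0.01799589] [0.97351209 0.40528215 0.10336022] [-0.00024221  0.05628406 -0.02233059]
pred corner [[367.8299788   37.39040585]]
[ 54  53 267  63  60  62]
```

Run:
```python
from h import *
a=cv2.imread("pics/w4.png").astype(int);b=cv2.imread("pics/w5.png").astype(int)
print(a[185:215,320:340].mean((1,2)).round().astype(int).tolist());print(b[20:80,300:340].mean((1,2)).round().astype(int).tolist())
a=snap("scene","sc3.png");q=np.load("q.npy")
print("pred scene: c",proj(a,tr(q,.0885,.055,.05)),"corner+x-y",proj(a,tr(q,.115,-.09,.014)),"-x+y",proj(a,tr(q,-.115,.09,.014)))
im=np.array(a["pixels"])
# amber-less: find orange ring
h=cv2.cvtColor(im,cv2.COLOR_BGR2HSV);m=((h[...,0]<14)&(h[...,1]>150)).astype(np.uint8);m[:,:230]=0;m[:240]=0;m[300:]=0;m[:,300:]=0
y,x=np.nonzero(m);print("ring",len(x),x.min(),x.max(),y.min(),y.max(),"pred",proj(a,tr(q,.06,-.045,.008)))
S=np.array(a["pixels"])[230:330,230:370];W=b[0:420,100:500].astype(np.uint8)
o=np.zeros((600,800,3),np.uint8);o[:420,:400]=W;o[:400,400:]=cv2.resize(S,(560,400))[:,80:480];cv2.imwrite("pics/comb.png",o[:420])
```

```text
[207, 207, 207, 207, 208, 210, 198, 143, 136, 134, 124, 125, 120, 123, 168, 198, 195, 195, 194, 194, 194, 195, 191, 175, 178, 194, 195, 195, 195, 195]
[202, 202, 202, 202, 202, 202, 202, 202, 202, 202, 201, 201, 201, 201, 202, 202, 202, 202, 202, 202, 202, 202, 203, 205, 204, 204, 204, 204, 204, 204, 204, 204, 206, 198, 149, 79, 96, 98, 97, 103, 121, 142, 160, 181, 199, 205, 204, 204, 204, 204, 204, 204, 204, 204, 204, 204, 204, 204, 204, 204]
pred scene: c [[267.31917767 300.68385488]] corner+x-y [[241.36996782 268.31042156]] -x+y [[335.65250871 290.90062698]]
ring 51 255 295 268 299 pred [[263.69934845 275.04018827]]
```

View pics/comb.png

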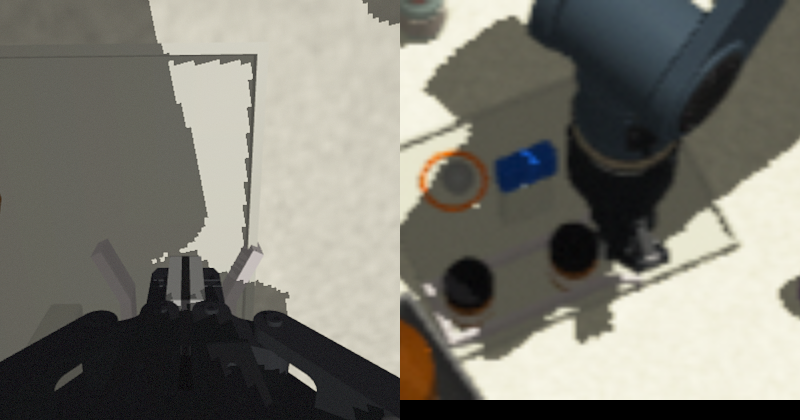

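The left half shows the closed fingers at (185,270), centred in the lane mouth between the flares at (105,250) and (255,250). The right half shows a at (573,248) standing upright in the lane near c at (468,282), with the ball still in its pocket. Next is jar b.

{"api": "step_arm", "payload": {
  "commands": [0.01,0,0,0,0,0,0.024,0,0,0,0,0,0.036,0,-0.005,0,0,0,0.036,0,-0.03,0,0.4,0,0.036,-0.01,-0.07,0,0.8,0,0.036,-0.035,-0.11,0,1.3,0,0.036,-0.065,-0.14,0,1.3,0,0.036,-0.09,-0.155,0,1.3,0,0.036,-0.098,-0.16,0,1.3,0,0.036,-0.098,-0.16,0,1.3,0],
  "jaw": 75
}}

```text
t: 11.75
tcp_pos: [0.5899, 0.1645, 0.1781]
tool_rot: [0.099, 0.995, 0.0, 0.001]
force: [0.3, 0.9, -0.1]
finger_gap: 0.754
gripper_force: 0.0
```

Run:
```python
from h import *
q=np.load("q.npy")
b=snap("wrist");b=snap("wrist","w6.png");s=manip.sense();print(s["t"],inv(q,s["tcp_pos"]),s["tcp_pos"],s["tool_rot"])
im=np.array(b["pixels"]);print("pred b cap",proj(b,tr(q,-.054,-.042,.05)),"a",proj(b,tr(q,.0095,.055,.05)),"mouth",proj(b,tr(q,-.01,.055,.006)),"handle",proj(b,tr(q,.02,0,.092)),"corner",proj(b,tr(q,-.115,-.09,.014)))
m=(im.max(2)<45).astype(np.uint8)
n,l,st,ce=cv2.connectedComponentsWithStats(m)
for i in range(1,n):
    if st[i,4]>300: print(st[i],ce[i].round())
h=cv2.cvtColor(im,cv2.COLOR_BGR2HSV);m=((h[...,0]>105)&(h[...,0]<125)&(h[...,1]>150)).astype(np.uint8)
n,l,st,ce=cv2.connectedComponentsWithStats(m)
for i in range(1,n):
    if st[i,4]>200: print("blue",st[i],ce[i].round())
```

```text
11.85 [-0.06093734 -0.04121523] [0.58958082 0.16576188 0.1764018 ] [ 9.77107569e-02  9.95214612e-01  1.57067700e-04 -6.77195441e-04]
pred b cap [[283.81739406 202.98839273]] a [[400.44230051 275.72139439]] mouth [[388.10819555 234.00839471]] handle [[341.28404318 316.62771633]] corner [[225.53612905 119.36460425]]
[ 262  181   44   45 1556] [284. 203.]
[ 382  252   42   42 1177] [404. 271.]
[    0   263   560   157 39026] [277. 371.]
blue [ 325  276   26   67 1492] [337. 309.]
```

{"api": "step_arm", "payload": {
  "commands": [-0.003,0,0.015,0,0,0,-0.007,0,0.045,0,0,0,-0.007,-0.001,0.08,0,0,0,-0.007,-0.001,0.11,0,0,0,-0.007,-0.001,0.135,0,0,0,-0.007,-0.001,0.15,0,0,0,-0.007,-0.001,0.156,0,0,0,-0.007,-0.001,0.156,0,0,0,-0.007,-0.001,0.156,0,0,0,-0.007,-0.001,0.156,0,0,0]
}}

```text
t: 12.85
tcp_pos: [0.598, 0.1629, 0.0225]
tool_rot: [0.098, 0.995, 0.0, 0.001]
force: [-0.2, 0.1, -0.2]
finger_gap: 0.748
gripper_force: 0.0
```

{"api": "step_arm", "payload": {
  "commands": [0,0,0,0,0,0,0,0,0,0,0,0,0,0,0,0,0,0,0,0,0,0,0,0,0,0,0,0,0,0,0,0,0,0,0,0,0,0,0,0,0,0,0,0,0,0,0,0,0,0,0,0,0,0,0,0,0,0,0,0],
  "jaw": 20,
  "grip_force": 20
}}

```text
t: 13.85
tcp_pos: [0.5975, 0.1627, 0.0222]
tool_rot: [0.098, 0.995, 0.0, 0.001]
force: [0.4, 0.2, 6.9]
finger_gap: 0.418
gripper_force: 20.0
```

Run:
```python
from h import *
q=np.load("q.npy")
s=manip.sense();print(s["t"],inv(q,s["tcp_pos"]),s["tcp_pos"],s["tool_rot"],s["force"])
```

```text
13.85 [-0.05257626 -0.04264385] [0.59750404 0.16273348 0.0221671 ] [9.77517862e-02 9.95210551e-01 1.10522117e-04 7.31685358e-04] [0.42177112 0.15639862 6.92352589]
```

{"api": "step_arm", "payload": {
  "commands": [0.004,0,-0.0004,0,0,0,0.01,0.006,-0.0004,0,0,0,0.016,0.018,-0.0004,0,0,0,0.018,0.032,-0.0004,0,0,0,0.018,0.046,-0.0004,0,0,0,0.018,0.06,-0.0004,0,0,0,0.018,0.074,-0.0004,0,0,0,0.018,0.086,-0.0004,0,0,0,0.018,0.095,-0.0004,0,0,0,0.018,0.098,-0.0004,0,0,0]
}}

```text
t: 14.85
tcp_pos: [0.5971, 0.2623, 0.0221]
tool_rot: [0.097, 0.995, -0.001, -0.001]
force: [-1.3, -6.1, 8.3]
finger_gap: 0.413
gripper_force: 20.9
```

{"api": "step_arm", "payload": {
  "commands": [0,0,0,0,0,0,0,0,0,0,0,0,0,0,0,0,0,0,0,0,0,0,0,0,0.005,0,0,0,0,0,0.015,0,0,0,0,0,0.027,0,0,0,0,0,0.038,0,0,0,0,0,0.046,0,0,0,0,0,0.048,0,0,0,0,0],
  "jaw": 62
}}

```text
t: 15.85
tcp_pos: [0.5494, 0.2719, 0.0215]
tool_rot: [0.097, 0.995, -0.0, -0.001]
force: [-0.5, 0.0, -0.3]
finger_gap: 0.619
gripper_force: 0.0
```

{"api": "step_arm", "payload": {
  "commands": [0,0.001,0,0,-0.3,0,0,0.001,0.001,0,-0.8,0,0,0.001,0.002,0,-1.2,0,0,0.001,0.003,0,-1.5,0,0,0.001,0.004,0,-1.5,0,0,0.001,0.004,0,-1.5,0,0,0.001,0.004,0,-1.5,0,0,0.001,0.004,0,-1.5,0,0,0.001,0.004,0,-1.5,0,0,0.001,0.004,0,-1.5,0],
  "jaw": 0
}}

```text
t: 16.85
tcp_pos: [0.5515, 0.2726, 0.0176]
tool_rot: [0.098, 0.995, -0.001, 0.013]
force: [0.2, 0.4, 0.5]
finger_gap: 0.0
gripper_force: 0.0
```

```bash
cat > chk.py <<'E'
from h import *
q=np.load("q.npy");b=snap("wrist","w7.png");s=manip.sense();print(s["t"],inv(q,s["tcp_pos"]),s["tcp_pos"],s["tool_rot"],s["force"])
im=np.array(b["pixels"]);print("corner pred",proj(b,tr(q,-.115,.087,.014)),"b foot rear if -70:",proj(b,tr(q,-.088,.0555,.03)))
h=cv2.cvtColor(im,cv2.COLOR_BGR2HSV);m=((h[...,0]<18)&(h[...,1]>140)&(h[...,2]>60)).astype(np.uint8)
n,l,st,ce=cv2.connectedComponentsWithStats(m)
for i in range(1,n):
    if st[i,4]>60: print("amber",st[i],ce[i].round())
print(togo(tr(q,-.06,.0565,.018),q[2]))
for c in (60,330): 
    g=im[:,c:c+15].mean((1,2));d=np.abs(np.diff(g));print(c,[(int(k),int(g[k+1]-g[k])) for k in np.nonzero(d>18)[0]][:12])
E
python3 chk.py
```

```text
16.9 [-0.11903344  0.05620788] [0.55155426 0.27262815 0.01762517] [ 0.09781368  0.99511764 -0.0012426   0.01310774] [ 0.74760311 -0.54713409 -0.35833957]
corner pred [[351.7569471  277.76370515]] b foot rear if -70: [[282.16743603 351.17306003]]
amber [280 355  11   8  79] [285. 358.]
(array([-0.059 ,  0.0003,  0.0012]), array([ 0.01,  1.51, -0.01]))
60 []
330 [(267, -49), (268, -33), (269, 21), (272, -20)]
```

Run:
```python
from h import *
im=cv2.imread("pics/w7.png");
for r in (290,310,330):
    g=im[r-2:r+3].mean((0,2));d=np.diff(g);print(r,[(int(k),int(d[k])) for k in np.nonzero(abs(d)>10)[0] if k>300])
cv2.imwrite("pics/w7c.png",cv2.resize(im[220:420,130:430],None,fx=2,fy=2))
# predicted lines: outer lip y=.09 at x=-.1
b=snap("wrist");q=np.load("q.npy")
print([ (y,proj(b,tr(q,-.11,y,z)).round()) for y,z in((.09,.0),(.087,.014),(.085,.006))])
# scene: jar caps
a=snap("scene","sc4.png");print("scene pred b",proj(a,tr(q,-.07,.0555,.05)),"a",proj(a,tr(q,.006,.055,.05)),"c",proj(a,tr(q,.0885,.055,.05)))
s=np.array(a["pixels"]);m=(s[240:320,240:350].max(2)<28).astype(np.uint8);n,l,st,ce=cv2.connectedComponentsWithStats(m)
for i in range(1,n):
    if st[i,4]>30: print(st[i],ce[i]+[240,240])
```

```text
290 [(303, -11), (304, -40), (321, 37), (322, 28), (373, 10), (376, 34), (377, 37), (379, -17), (384, 26), (385, 31)]
310 [(329, 27), (330, 28), (386, 48), (387, 51)]
330 [(409, 11), (410, 14), (411, 18), (412, 16), (413, 16), (414, 23), (415, 20), (416, 18), (417, 15)]
[(0.09, array([[352., 272.]])), (0.087, array([[351., 287.]])), (0.085, array([[344., 278.]]))]
scene pred b [[317.59839388 281.0942168 ]] a [[293.74325948 290.29836578]] c [[267.31917767 300.68385488]]
[102   7   8   8  49] [345.7755102  250.65306122]
[ 83   9  27  36 400] [335.2725 266.2   ]
[ 73  36  11  12 110] [318.13636364 281.33636364]
[48 46 11 12 76] [292.5        291.60526316]
[22 55 10 12 89] [266.19101124 300.65168539]
[ 0 66  8 14 95] [243.13684211 313.16842105]
```

Run:
```python
from h import *
a=snap("scene");q=np.load("q.npy")
for u in ((318.1,281.3),(292.5,291.6),(266.2,300.65)): print(inv(q,ray(a,*u,.05)))
im=np.array(a["pixels"]);h=cv2.cvtColor(im,cv2.COLOR_BGR2HSV)
for n,m,z in (("ring",(h[...,0]<16)&(h[...,1]>120)&(h[...,2]>80),.008),("blue",(h[...,0]>105)&(h[...,0]<125)&(h[...,1]>150),.085)):
    m=m.copy();m[:262]=0;m[290:]=0;m[:,:245]=0;m[:,300:]=0;y,x=np.nonzero(m);
    u=((x.min()+x.max())/2,(y.min()+y.max())/2);print(n,len(x),u,inv(q,ray(a,*u,z)))
```

```text
[-0.07105638  0.05667316]
[0.01097104 0.05733852]
[0.09139543 0.05365169]
ring 57 (np.float64(263.0), np.float64(275.0)) [ 0.0619008  -0.04595982]
blue 117 (np.float64(281.0), np.float64(271.0)) [0.0224681  0.00011502]
```

{"api": "step_arm", "payload": {
  "commands": [-0.006,0,0.0001,0,0,0,-0.015,0,0.0003,0,0,0,-0.025,0,0.0005,0,0,0,-0.036,0,0.0007,0,0,0,-0.047,0,0.001,0,0,0,-0.058,0,0.0012,0,0,0,-0.069,0,0.0014,0,0,0,-0.08,0,0.0016,0,0,0,-0.088,0,0.0018,0,0,0,-0.094,0,0.0019,0,0,0]
}}

```text
t: 18.05
tcp_pos: [0.6445, 0.2541, 0.018]
tool_rot: [0.098, 0.995, -0.001, 0.013]
force: [-1.4, -0.1, 0.1]
finger_gap: 0.001
gripper_force: 0.4
```

{"api": "step_arm", "payload": {
  "commands": [-0.001,0,0,0,0,0,-0.003,0,0,0,0,0,-0.005,0,0,0,0,0,-0.007,0,0,0,0,0,-0.009,0,0,0,0,0,-0.011,0,0.0002,0,0,0,-0.012,0,0.0002,0,0,0,-0.012,0,0.0002,0,0,0,-0.012,0,0.0002,0,0,0,-0.012,0,0.0002,0,0,0]
}}

```text
t: 19.05
tcp_pos: [0.6557, 0.252, 0.0183]
tool_rot: [0.098, 0.995, -0.001, 0.013]
force: [-1.0, -0.4, -0.5]
finger_gap: 0.001
gripper_force: 0.1
```

```bash
cat > sc.py <<'E'
from h import *
a=snap("scene","sc5.png");q=np.load("q.npy");s=manip.sense();print(s["t"],inv(q,s["tcp_pos"]),s["tcp_pos"],s["force"])
im=np.array(a["pixels"]);h=cv2.cvtColor(im,cv2.COLOR_BGR2HSV)
m=(im[270:320,240:330].max(2)<28).astype(np.uint8);n,l,st,ce=cv2.connectedComponentsWithStats(m)
for i in range(1,n):
    if st[i,4]>30: c=ce[i]+[240,270];print(st[i],c.round(1),inv(q,ray(a,*c,.05)).round(4))
for n,m,z in (("ring",(h[...,0]<16)&(h[...,1]>120)&(h[...,2]>80),.008),("blue",(h[...,0]>105)&(h[...,0]<125)&(h[...,1]>150),.085)):
    m=m.copy();m[:262]=0;m[290:]=0;m[:,:245]=0;m[:,300:]=0;y,x=np.nonzero(m);
    u=((x.min()+x.max())/2,(y.min()+y.max())/2);print(n,len(x),u,inv(q,ray(a,*u,z)))
E
python3 sc.py
```

```text
19.1 [-0.01286313  0.05624748] [0.65570251 0.2520059  0.01833426] [-0.33494459 -0.19895639 -0.80133837]
[ 35   0  41  34 565] [295.4 286. ] [-0.0041  0.0444]
[ 21  25  12  12 113] [266.7 300.5] [0.09   0.0539]
[ 0 37  8 13 61] [243.5 314.3] [0.1659 0.067 ]
ring 70 (np.float64(263.0), np.float64(274.5)) [ 0.06126241 -0.04752783]
blue 121 (np.float64(281.5), np.float64(271.5)) [0.02178317 0.00216104]
```

{"api": "step_arm", "payload": {
  "commands": [0.01,0,0,0,0,0,0.025,0,0,0,0,0,0.04,0,-0.003,0,0,0,0.04,0,-0.03,0,0.4,0,0.04,0,-0.07,0,0.8,0,0.04,-0.01,-0.115,0,1.3,0,0.04,-0.025,-0.15,0,1.5,0,0.04,-0.04,-0.17,0,1.5,0,0.04,-0.05,-0.182,0,1.5,0,0.04,-0.055,-0.182,0,1.5,0],
  "jaw": 60
}}

```text
t: 20.1
tcp_pos: [0.6012, 0.2063, 0.2008]
tool_rot: [0.098, 0.995, 0.0, 0.002]
force: [0.7, 0.6, -1.0]
finger_gap: 0.599
gripper_force: 0.0
```

Run:
```python
from h import *
q=np.load("q.npy");snap("wrist");snap("wrist");b=snap("wrist","w8.png");s=manip.sense();print(s["t"],inv(q,s["tcp_pos"]),s["tcp_pos"],s["tool_rot"])
im=np.array(b["pixels"])
print("pred b",proj(b,tr(q,.018,.055,.05)),"a",proj(b,tr(q,.054,.055,.05)),"c",proj(b,tr(q,.09,.055,.05)),"mouth rails",proj(b,tr(q,-.01,.034,.02)),proj(b,tr(q,-.01,.076,.02)),"handle top",proj(b,tr(q,.02,0,.092)))
m=(im.max(2)<45).astype(np.uint8);n,l,st,ce=cv2.connectedComponentsWithStats(m)
for i in range(1,n):
    if st[i,4]>200: print(st[i],ce[i].round(),inv(q,ray(b,*ce[i],.05)).round(4))
h=cv2.cvtColor(im,cv2.COLOR_BGR2HSV);m=((h[...,0]>105)&(h[...,0]<125)&(h[...,1]>150)).astype(np.uint8)
n,l,st,ce=cv2.connectedComponentsWithStats(m)
for i in range(1,n):
    if st[i,4]>200: print("blue",st[i],ce[i].round())
print(togo(tr(q,.02,0,.058),q[2]))
```

```text
20.25 [-0.05887174  0.00086995] [0.59979684 0.2066405  0.19758242] [ 9.80322732e-02  9.95182184e-01 -2.05235881e-04 -1.43222597e-03]
pred b [[345.71550302 271.12379878]] a [[343.79518263 306.20470012]] c [[341.9949522  339.09176732]] mouth rails [[320.01702031 229.62036077]] [[364.29201224 229.59386541]] handle top [[283.95761114 298.8101771 ]]
[    0   246   560   174 42077] [282. 366.] [ 0.1215 -0.002 ]
blue [ 273  262   20   62 1143] [282. 292.]
(array([-0.0793, -0.0007,  0.1394]), array([-0.04, -0.16, -0.03]))
```

View pics/w8.png

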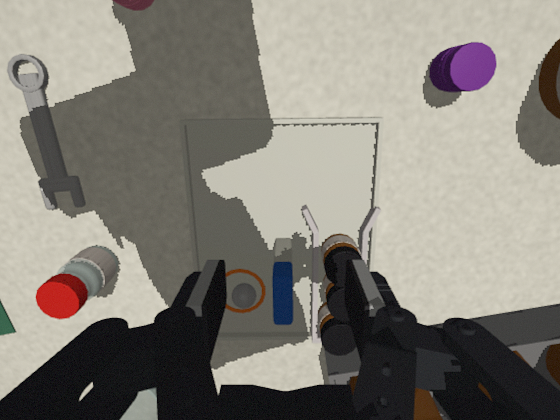

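Run:
```python
from h import *
q=np.load("q.npy");b=snap("wrist");im=cv2.imread("pics/w8.png").astype(int)
P=lambda x,y,z:proj(b,tr(q,x,y,z))[0].round(1)
print("handle far top",P(.042,0,.092),"near top",P(-.002,0,.092),"near blue bottom",P(-.002,0,.062))
print("ring",P(.06-.026,-.045,.008),P(.06+.026,-.045,.008))
for x in (.008,.012,.016,.02): print(x,"rear foot",P(x-.018,.055,.006),"cap near edge",P(x-.018,.055,.05),"cap far",P(x+.018,.055,.05))
print("rail kinks",P(-.01,.034,.02),P(-.01,.076,.02),"flare tips",P(-.032,.024,.02),P(-.032,.086,.02),"back lip",P(-.115,0,.014),P(-.112,.06,.006))
for r in range(222,290,2): print(r,im[r,330:356:5].tolist() if r<262 else im[r,342].tolist())
h=cv2.cvtColor(im.astype(np.uint8),cv2.COLOR_BGR2HSV);m=(h[...,0]<14)&(h[...,1]>150)&(h[...,2]>100);m[:,270:]=0;y,x=np.nonzero(m);print("ring obs",y.min(),y.max(),x.min(),x.max())
cv2.imwrite("pics/z.png",cv2.resize(im[190:350,270:400].astype(np.uint8),None,fx=3,fy=3))
```

```text
handle far top [283.5 323.6] near top [283.4 274.4] near blue bottom [283.6 257.2]
ring [239.6 266.4] [241.4 310.7]
0.008 rear foot [339.7 225. ] cap near edge [346.9 242.8] cap far [344.9 279.8]
0.012 rear foot [339.5 228.8] cap near edge [346.7 247. ] cap far [344.7 283.8]
0.016 rear foot [339.3 232.6] cap near edge [346.5 251.3] cap far [344.5 287.7]
0.02 rear foot [339.2 236.3] cap near edge [346.2 255.4] cap far [344.3 291.6]
rail kinks [319.6 230.2] [364.  230.2] flare tips [309.5 208.1] [376.3 208.1] back lip [283.6 115.9] [350.3 118.7]
222 [[181, 194, 195], [183, 195, 196], [181, 193, 195], [180, 193, 196], [182, 195, 196], [182, 194, 197]]
224 [[182, 194, 196], [180, 193, 196], [182, 195, 196], [180, 193, 195], [181, 194, 196], [180, 193, 195]]
226 [[181, 194, 196], [179, 194, 195], [181, 194, 195], [182, 195, 197], [181, 194, 196], [181, 194, 195]]
228 [[180, 194, 195], [181, 194, 196], [181, 194, 197], [180, 193, 195], [182, 194, 196], [180, 193, 194]]
230 [[181, 194, 197], [182, 194, 196], [181, 194, 196], [180, 194, 197], [182, 196, 197], [182, 194, 197]]
232 [[182, 195,
[... 989 characters left out ...]
[[20, 19, 13], [17, 18, 15], [35, 35, 35], [44, 41, 45], [35, 33, 34], [22, 18, 17]]
254 [[14, 13, 7], [28, 28, 27], [35, 34, 34], [30, 27, 33], [27, 27, 31], [40, 38, 38]]
256 [[10, 16, 14], [34, 30, 32], [35, 32, 33], [37, 36, 37], [35, 33, 35], [33, 31, 30]]
258 [[14, 9, 12], [32, 29, 32], [35, 32, 38], [33, 30, 33], [40, 36, 35], [35, 33, 34]]
260 [[26, 25, 21], [38, 33, 34], [29, 31, 30], [32, 31, 30], [20, 18, 16], [93, 95, 96]]
262 [37, 35, 37]
264 [32, 30, 31]
266 [40, 37, 40]
268 [32, 29, 29]
270 [28, 25, 26]
272 [27, 25, 26]
274 [35, 35, 35]
276 [34, 31, 35]
278 [33, 32, 37]
280 [35, 32, 37]
282 [35, 28, 30]
284 [32, 30, 31]
286 [27, 26, 29]
288 [31, 28, 29]
ring obs 269 318 36 264
```

The picture shows all three jars upright in the lane, caps at (342,263), (345,295) and (338,333). Jar b's rear foot is at row 233, about 6 mm inside the mouth. The ball is in its ring at (243,293) and the handle is at (283,292). Next is the grasp on the handle.

{"api": "step_arm", "payload": {
  "commands": [-0.02,0,0,0,0,0,-0.05,-0.001,0,0,0,0,-0.075,-0.001,0,0,0,0,-0.081,-0.001,0.02,0,0,0,-0.081,-0.001,0.05,0,0,0,-0.081,-0.001,0.085,0,0,0,-0.081,-0.001,0.115,0,0,0,-0.081,-0.001,0.132,0,0,0,-0.081,-0.001,0.139,0,0,0,-0.081,-0.001,0.139,0,0,0]
}}

```text
t: 21.3
tcp_pos: [0.679, 0.1902, 0.0585]
tool_rot: [0.098, 0.995, -0.0, -0.001]
force: [0.2, 0.8, -0.1]
finger_gap: 0.601
gripper_force: 0.0
```

Run:
```python
from h import *
q=np.load("q.npy");s=manip.sense();print(s["t"],inv(q,s["tcp_pos"]),s["tcp_pos"],s["force"])
print(togo(tr(q,.0215,0,.058),q[2]))
a=snap("scene");print("q",q,"wash",ray(a,200,97,.15),"wash foot",ray(a,204,129,0),"kbd",ray(a,184,206,0.02))
```

```text
21.3 [0.02196175 0.00018333] [0.67895134 0.19023654 0.05849211] [ 0.19502022  0.81116558 -0.13752336]
(array([ 0.0005, -0.0002,  0.0005]), array([-0.05, -0.16,  0.02]))
q [ 0.65737378  0.19433055 -0.19585299] wash [ 0.54543881 -0.50694603  0.15      ] wash foot [ 0.55420196 -0.49990278  0.        ] kbd [ 0.7878933  -0.21657613  0.02      ]
```

{"api": "step_arm", "payload": {
  "commands": [0,0,0,0,0,0,0,0,0,0,0,0,0,0,0,0,0,0,0,0,0,0,0,0,0,0,0,0,0,0,0,0,0,0,0,0,0,0,0,0,0,0,0,0,0,0,0,0,0,0,0,0,0,0,0,0,0,0,0,0],
  "jaw": 5,
  "grip_force": 80
}}

```text
t: 22.35
tcp_pos: [0.6811, 0.1892, 0.0623]
tool_rot: [0.098, 0.995, -0.0, 0.001]
force: [-1.6, -2.3, 6.7]
finger_gap: 0.178
gripper_force: 79.6
```

{"api": "step_arm", "payload": {
  "commands": [0,0,-0.001,0,0,0,0,0,-0.002,0,0,0,0,0,-0.003,0,0,0,0,0,-0.005,0,0,0,0,0,-0.007,0,0,0,0,0,-0.01,0,0,0,0,0,-0.013,0,0,0,0,0,-0.016,0,0,0,0,0,-0.018,0,0,0,0,0,-0.019,0,0,0]
}}

```text
t: 23.35
tcp_pos: [0.6803, 0.1901, 0.0796]
tool_rot: [0.098, 0.995, 0.0, 0.0]
force: [0.3, 0.1, -7.0]
finger_gap: 0.171
gripper_force: 78.0
```

Run:
```python
from h import *
s=manip.sense();print(s["t"],s["tcp_pos"],Ro.from_quat(s["tool_rot"]).as_matrix().round(4),s["force"],s["ft_torque"],s["finger_gap"],s["gripper_force"])
```

```text
23.35 [0.68027303 0.19005312 0.07958174] [[-9.809e-01  1.946e-01  5.000e-04]
 [ 1.946e-01  9.809e-01  1.000e-04]
 [-5.000e-04  2.000e-04 -1.000e+00]] [ 0.33221583  0.08887891 -6.99333283] [-0.10963804 -0.03308281 -0.01525826] 0.17121520738049095 78.03420782089233
```

{"api": "step_arm", "payload": {
  "commands": [0,0,-0.001,0,0,0,0,0,-0.004,0,0,0,0,0,-0.009,0,0,0,0,0,-0.016,0,0,0,0,0,-0.025,0,0,0,0,0,-0.035,0,0,0,0,0,-0.046,0,0,0,0,0,-0.058,0,0,0,0,0,-0.07,0,0,0,0,0,-0.082,0,0,0]
}}

```text
t: 24.35
tcp_pos: [0.6802, 0.19, 0.1625]
tool_rot: [0.098, 0.995, 0.0, 0.0]
force: [1.2, 0.2, -6.3]
finger_gap: 0.173
gripper_force: 78.1
```

{"api": "step_arm", "payload": {
  "commands": [0,0,-0.011,0,0,0,0,0,-0.021,0,0,0,0,0,-0.03,0,0,0,0,0,-0.037,0,0,0,0,0,-0.042,0,0,0,0,0,-0.046,0,0,0,0,0,-0.048,0,0,0,0,0,-0.049,0,0,0,0,0,-0.05,0,0,0,0,0,-0.05,0,0,0]
}}

```text
t: 25.35
tcp_pos: [0.68, 0.19, 0.2109]
tool_rot: [0.098, 0.995, -0.0, -0.0]
force: [0.1, 0.6, -6.1]
finger_gap: 0.175
gripper_force: 78.0
```

Run:
```python
from h import *
from scipy.optimize import least_squares
s=manip.sense();print(s["t"],s["tcp_pos"],s["tool_rot"],s["force"])
a=snap("scene","sc6.png")
im=np.array(a["pixels"]);h=cv2.cvtColor(im,cv2.COLOR_BGR2HSV);m=(h[...,0]>55)&(h[...,0]<90)&(h[...,1]>90);c=cv2.findContours(m.astype(np.uint8),0,2)[0];c=max(c,key=cv2.contourArea);r=cv2.minAreaRect(c);C=cv2.approxPolyDP(c,6,True).reshape(-1,2);print(C.tolist());
if len(C)==4:
    X=np.array([ray(a,*k,.002) for k in C]);print(X.round(3).tolist(),X.mean(0))
b=snap("wrist","w9.png")
m=(np.array(b["pixels"]).max(2)<45).astype(np.uint8)
```

```text
25.35 [0.67998684 0.18999063 0.21088227] [ 9.77857647e-02  9.95207458e-01 -5.91896300e-05 -2.37926799e-04] [ 0.10049355  0.55788704 -6.1114166 ]
[[252, 148], [191, 179], [219, 217], [265, 192], [251, 175], [260, 158]]
```

Run:
```python
from h import *
from scipy.optimize import least_squares
a=snap("scene");im=cv2.imread("pics/sc.png")
h=cv2.cvtColor(im,cv2.COLOR_BGR2HSV);m=((h[...,0]>50)&(h[...,0]<95)&(h[...,1]>80)).astype(np.uint8);c=max(cv2.findContours(m,0,2)[0],key=cv2.contourArea)
C=cv2.approxPolyDP(c,5,True).reshape(-1,2);print(C.tolist())
X=np.array([ray(a,*k,.002) for k in C]);print(X.round(3).tolist());M=X.mean(0);print(M)
s=manip.sense();y=-.196
T=np.array([M[0]+.02*np.cos(y),M[1]+.02*np.sin(y),.21]);print(T,togo(T,y))
```

```text
[[252, 148], [191, 179], [219, 217], [282, 182]]
[[0.458, -0.317, 0.002], [0.71, -0.317, 0.002], [0.71, -0.125, 0.002], [0.457, -0.127, 0.002]]
[ 0.58355847 -0.22148641  0.002     ]
[ 0.60317554 -0.22538136  0.21      ] (array([-0.0055, -0.4224,  0.0009]), array([-0.01, -0.03,  0.01]))
```

{"api": "step_arm", "payload": {
  "commands": [0,-0.001,0,0,0,0,0,-0.003,0,0,0,0,0,-0.007,0,0,0,0,0,-0.013,0,0,0,0,0,-0.021,0,0,0,0,0,-0.031,0,0,0,0,0,-0.043,0,0,0,0,-0.001,-0.057,0,0,0,0,-0.001,-0.073,0,0,0,0,-0.001,-0.09,0,0,0,0]
}}

```text
t: 26.5
tcp_pos: [0.6633, 0.0999, 0.2112]
tool_rot: [0.098, 0.995, -0.0, 0.0]
force: [0.1, -0.4, -6.7]
finger_gap: 0.17
gripper_force: 78.1
```

{"api": "step_arm", "payload": {
  "commands": [0,-0.018,0,0,0,0,0,-0.036,0,0,0,0,0,-0.054,0,0,0,0,-0.001,-0.072,0,0,0,0,-0.001,-0.09,0,0,0,0,-0.001,-0.108,0,0,0,0,-0.001,-0.126,0,0,0,0,-0.002,-0.144,0,0,0,0,-0.002,-0.162,0,0,0,0,-0.002,-0.18,0,0,0,0]
}}

```text
t: 27.5
tcp_pos: [0.6303, -0.0769, 0.2112]
tool_rot: [0.098, 0.995, -0.0, 0.0]
force: [-0.2, -0.3, -6.6]
finger_gap: 0.174
gripper_force: 78.2
```

{"api": "step_arm", "payload": {
  "commands": [0,-0.017,0,0,0,0,0,-0.033,0,0,0,0,0,-0.048,0,0,0,0,-0.001,-0.062,0,0,0,0,-0.001,-0.075,0,0,0,0,-0.001,-0.087,0,0,0,0,-0.001,-0.098,0,0,0,0,-0.002,-0.108,0,0,0,0,-0.002,-0.117,0,0,0,0,-0.002,-0.125,0,0,0,0]
}}

```text
t: 28.5
tcp_pos: [0.6081, -0.1991, 0.2111]
tool_rot: [0.098, 0.995, 0.0, 0.0]
force: [0.9, 0.5, -6.7]
finger_gap: 0.173
gripper_force: 78.1
```

{"api": "step_arm", "payload": {
  "commands": [0,-0.007,0,0,0,0,0,-0.013,0,0,0,0,0,-0.018,0,0,0,0,0,-0.022,0,0,0,0,0,-0.025,0,0,0,0,0,-0.026,0,0,0,0,0,-0.027,0,0,0,0,0,-0.027,0,0,0,0,0,-0.027,0,0,0,0,0,-0.027,0,0,0,0]
}}

```text
t: 29.5
tcp_pos: [0.6029, -0.2247, 0.2111]
tool_rot: [0.098, 0.995, 0.0, -0.0]
force: [0.4, 0.5, -6.9]
finger_gap: 0.174
gripper_force: 78.2
```

Run:
```python
from h import *
s=manip.sense();print(s["t"],s["tcp_pos"],Ro.from_quat(s["tool_rot"]).as_matrix()[:,2].round(4),s["force"],s["finger_gap"])
a=snap("scene");d=snap("side");W=snap("wrist")
A=np.array(a["pixels"]);D=np.array(d["pixels"]);q=proj(a,np.array([[.583,-.221,.15]]))[0];print(q)
x,y=q.astype(int);P=A[max(0,y-70):y+80,max(0,x-100):x+100];P=cv2.resize(P,(400,300),interpolation=cv2.INTER_CUBIC)
o=np.zeros((600,800,3),np.uint8);o[:300,:400]=P;o[:300,400:]=cv2.resize(D,(400,300));o[300:,:400]=cv2.resize(np.array(W["pixels"]),(400,300))
u,v=proj(d,np.array([[.583,-.221,.18]]))[0].astype(int);print(u,v);S=D[max(0,v-60):v+60,max(0,u-80):u+80]
o[300:,400:]=cv2.resize(S,(400,300),interpolation=cv2.INTER_CUBIC);cv2.imwrite("pics/fin.png",o)
```

```text
29.5 [ 0.60291948 -0.22466658  0.21114331] [-0.e+00  1.e-04 -1.e+00] [ 0.38079742  0.50954409 -6.90527423] 0.17436835890988323
[233.36438508 152.46555635]
308 139
```

View pics/fin.png

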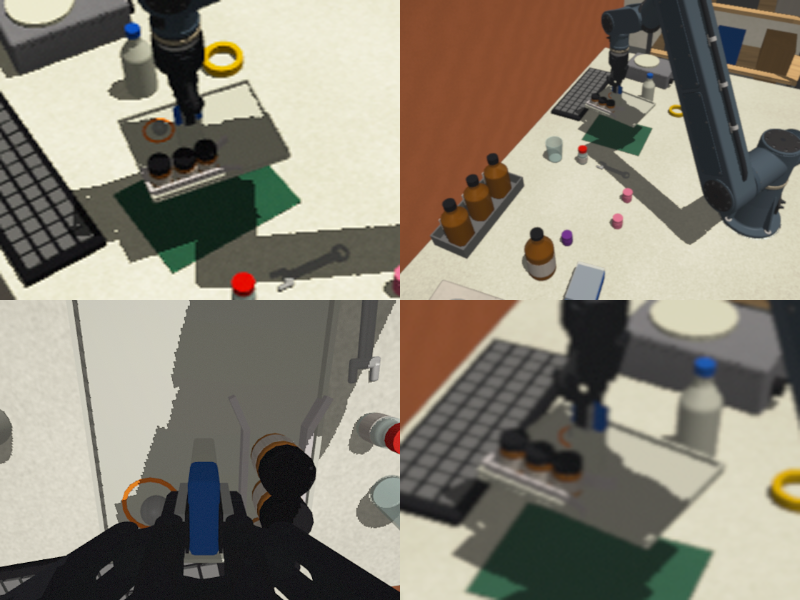

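The last picture shows the ball in its ring at (158,130), the three jars upright in file at (160,165), (183,160) and (205,152), and the tray level over the mat. I'm handing the job in.

```bash
python3 -c "
from station import manip
print(manip.sense()['qd']);print(manip.sign_off())"
```

```text
[ 0.00056002 -0.00144858 -0.00124955 -0.00197263  0.00058155  0.00275014]
the job is handed in; nothing more can be done
None
```

Job handed in at about 29.5 s: all three jars stand upright in file in the lane, the ball is in its pocket, and the tray is held still and level about 15 cm above the mat centre. On the first push the gripper dragged the tray about 65 mm along the bench before I backed off.

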